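# Index the lens carrier to the inspection station

## Robot

A 6-joint arm with a two-finger parallel gripper is mounted at the origin on a cart in front of the work surface, level with it; the furniture and walls round the work are solid. World frame = base frame: x ahead of the robot, y to its left, z up, the work surface at z = 0. Lengths are in m, angles in degrees, forces in N, time in s.
With the tool pointing down it reaches from about 0.325 to 0.775 m from the base axis. Payload 5.5 kg.
Tool frame: the origin (TCP) lies at the centre of the arm's flange, where the gripper is bolted on; the fingertips stand 182 mm ahead of it and the grasp point (between the pads) lies 163 mm ahead of it; z points along the fingers, y is the line along which they close (so a half turn about z gives the same grasp; the last joint's range is limited). The gripper opens to 88 mm and grips with 3 to 60 N. Pads are 20 mm wide; open, the fingers measure 115 mm over their backs; the gripper's body (75 mm by 178 mm) begins 61 mm behind the grasp point.
Start: joints at [71.121, 5.22, 70.514, -0, 104.267, -3.249], TCP at [0.162, 0.578, 0.405] pointing down, gripper open.
Joint ranges: [-164.24, 164.24], [-49.07, 125.15], [9.68, 141.18], [-86.29, 266.29], [3.28, 154.24], [-151.56, 151.56]. Speed limits (degrees/s): [147.25, 147.25, 172.46, 180, 180, 180].

## Interface

Orientations are given as [roll, pitch, yaw] about the fixed x, y, z axes, in that order (R = Rz(yaw) Ry(pitch) Rx(roll)).
In Python, from station import r gives the robot as it stands. The module is installed in compiled form; this text tells all that it offers. Calls block until the motion is done:
- r.reach(position, orientation): joint-space move of the TCP to a pose.
- r.servo_line(position, rotation=None, speed=0.15): straight line of the TCP; rotation=None keeps the orientation; speed is the mean speed in m/s.
- r.move_joints(angles): joint-space move.
- r.let_go() and r.grab(squeeze=None): open the fingers fully, or close them until they stop; squeeze is the grip in N (None keeps the last).
- r.wait(seconds).
- r.inverse_kinematics(position, orientation): joint angles nearest the present ones, or None.
- r.sense(): the state.
- r.snapshot(name): name is "side" or "top"; returns a dict with "frame" (384x512x3 uint8, red, green, blue), "fx", "fy", "cx", "cy" (pixels), "R" (3x3) and "t" (3): a world point X has camera coordinates R X + t. Camera axes: x right, y down, z forward; pixel columns grow to the right and rows downward; lengths in m; the calibration is good to about 2 mm. A picture is of the moment at which its call begins. There is no depth.
A pose or a line that the arm cannot do raises r.IKError and nothing moves.
- r.hand_in(): hands the job in; it is judged then, once.
The state is a dict: "clock": time; "joints": joint angles; "joint_vel": joint speeds; "joint_torque": joint torques, N m; "tcp_pos": TCP position; "orientation": TCP orientation; "contact_force": force on the tool from outside, world axes, zero at the start; "torque": the same for the moment, N m; "opening": finger opening in m; "gripper_force": force on a finger pad.
Only numpy, scipy, OpenCV 4.12 (cv2) and the standard library are available. Lean on these libraries where they do the work, as an engineer would, in place of code of your own. Each camera call takes 0.05 s, during which the arm holds its last target. There are 200 camera calls.

## Task

Two slide rails stand on the bench, each with a carrier parked in the detent of its first station, at the rail's right-hand end (white mark). Push the carrier that holds the black lens barrel to the left along its rail to the next station, the middle one with the green mark, so that it sits in the detent there, and let go of it. Leave the carrier with the film canister parked where it is.

Things in the scene. Friction and masses are not known exactly. Their poses are not given: they have to be found in the camera images.
- lens_rail: Dark steel rail base under the lens carrier, fixed: 98 mm across (x), 226 mm long (y), 9 mm thick; guide bars 17 mm, end buffers 22 mm high. Origin: centre of its underside, on the bench. y runs along the rail from the white first station (y = -55 mm, right-hand end) by the green one (y = 0) to the yellow one (+55 mm). Turned 0 to 0.5 rad anticlockwise; it may be the left or the right rail.
- lens_carrier (a joint): Place of the lens carrier along its rail's +y, in m: 0 first, 0.055 middle (green), 0.110 last station. A sprung ball holds it at each (about 4 N to get out or in; draws in from 6 mm); between them it slides with under 1 N and stays. Cannot lift off. Plate 76 mm across, 84 mm along, top at 30 mm; black lens barrel, 57 mm wide, top 70 mm above the bench, is clamped on 46 mm ahead (+y) of the block.
- lens_block (a point): Centre of the orange push block fixed on the rear (-y) end of the lens carrier, on the rail's centre line: 24 mm across the rail, 10 mm thick along it, from 30 to 63 mm above the bench; this point is 46 mm above the bench. Push it from behind or pinch it across the rail. Behind it are only the low end buffers. With the carrier at the first station it is at y = -89 mm of the rail.
- can_carrier (a joint): Place of the like carrier on the second, identical rail, in m. It holds a black film canister with a grey lid, 34 mm wide, top 80 mm above the bench. 0 = parked at its first station, where it must stay.

How it is judged (in metres and radians):
At the end, for the whole second after the job is handed in: The lens carrier is at rest within 10 mm of the middle station (green mark), and the canister carrier is still within 10 mm of its first station (value of joint lens_carrier between 0.045 and 0.065 m and velocity of joint lens_carrier between -0.01 and 0.01 m/s and value of joint can_carrier below 0.01 m); the robot touches nothing.
It fails at once if the carrier with the film canister is pushed out of its station (more than 10 mm) (value of joint can_carrier above 0.01 m).
It also fails if it takes over 29 s, if anything falls off the work surface, if the arm or the gripper's body presses on something with over 40 N, if the wrist force passes 120 N, or if a joint passes its speed limit or range.

## Working session

There is one attempt and no reset: what is moved stays moved. The work goes in short steps, each a Python script; the robot and the scene stay as the last script left them, time stands still between calls to the robot, and variables do not carry over. Pictures are saved under pics/ and viewed, at most 10 in all, crops included, and the job is handed in when it is done.

```bash
mkdir -p pics
cat > h.py <<'E'
import numpy as np, cv2
from station import r
def snap(n,f):
    s=r.snapshot(n); cv2.imwrite('pics/'+f,cv2.cvtColor(s['frame'],cv2.COLOR_RGB2BGR)); return s
def ray(s,u,v,z):
    R=np.array(s['R']);t=np.array(s['t']);c=-R.T@t
    d=R.T@np.array([(u-s['cx'])/s['fx'],(v-s['cy'])/s['fy'],1]); return c+d*(z-c[2])/d[2]
E
python3 - <<'E'
from h import *
import pickle
a=snap('top','top1.png');b=snap('side','side1.png')
pickle.dump((a,b),open('s1.pkl','wb'))
for s in(a,b):print(-np.array(s['R']).T@np.array(s['t']),np.round(s['R'],2).tolist())
print(r.sense()['clock'])
im=np.hstack([cv2.imread('pics/top1.png')]);
E
```

```text
[0.38505242 0.01818117 0.88678771] [[0.02, -1.0, 0.03], [-0.98, -0.02, -0.18], [0.18, -0.02, -0.98]]
[0.44202404 0.80324358 0.39174115] [[-0.99, -0.11, -0.0], [-0.04, 0.38, -0.92], [0.1, -0.92, -0.39]]
0.1
```

View pics/top1.png

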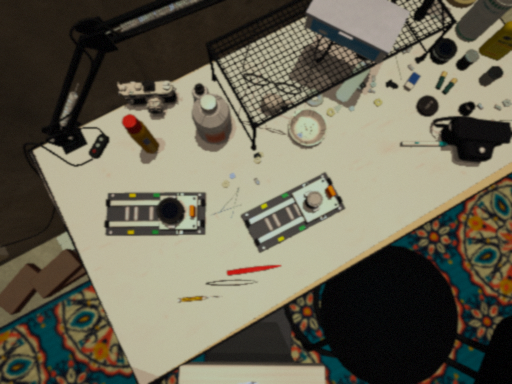

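View pics/side1.png

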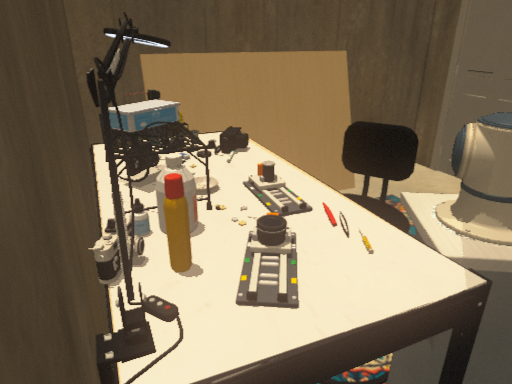

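The top view shows the lens carrier on the left rail (barrel at about 171,210, orange block at about 193,211). The canister carrier is on the right rail (lid at about 314,199). The side view agrees. Next I'll measure the rail and the block.

Run:
```python
from h import *
import pickle
a,b=pickle.load(open('s1.pkl','rb'))
def blobs(s,lo,hi,box,mina=6):
    h=cv2.cvtColor(s['frame'],cv2.COLOR_RGB2HSV);m=cv2.inRange(h,lo,hi)
    n,_,st,c=cv2.connectedComponentsWithStats(m)
    return [(c[i],st[i]) for i in range(1,n) if st[i,4]>=mina and box[0]<c[i][0]<box[2] and box[1]<c[i][1]<box[3]]
B=(95,180,350,255)
for nm,lo,hi,z in(('orange',(5,120,90),(16,255,255),.063),('green',(45,80,60),(85,255,255),.017),('yellow',(20,120,120),(35,255,255),.017)):
    for c,st in blobs(a,lo,hi,B): print(nm,c.round(1),st,ray(a,*c,z).round(4))
for c,st in blobs(b,(5,120,90),(16,255,255),(240,195,300,260),3): print('side orange',c,st)
# rail outline: non-bench colour
g=cv2.cvtColor(a['frame'],cv2.COLOR_RGB2GRAY)
m=(g<110).astype(np.uint8)*255; m=cv2.morphologyEx(m,cv2.MORPH_CLOSE,np.ones((9,9)))
for c in cv2.findContours(m,0,2)[0]:
    if cv2.contourArea(c)>2000:
        q=cv2.minAreaRect(c)
        if q[0][0]<350 and 180<q[0][1]<255:
            print('rail',q, [ray(a,*p,.009).round(3) for p in cv2.boxPoints(q)])
o=cv2.resize(a['frame'][175:260,95:355],None,fx=3,fy=3,interpolation=cv2.INTER_CUBIC)
cv2.imwrite('pics/crop1.png',o[:,:,::-1])
```

```text
orange [331.  190.7] [326 185  10  12  46] [ 0.5283 -0.1636  0.063 ]
orange [192.  210.7] [189 205   6  12  41] [0.4779 0.1393 0.063 ]
green [156.1 194.9] [153 193   7   5  32] [0.5177 0.2299 0.017 ]
green [284.4 195. ] [281 193   8   5  29] [ 0.5237 -0.0651  0.017 ]
green [301.6 227.5] [298 225   8   6  30] [ 0.4495 -0.1048  0.017 ]
green [154.9 231.8] [152 230   7   5  32] [0.4336 0.2272 0.017 ]
yellow [132.  194.6] [129 193   7   4  26] [0.5173 0.2848 0.017 ]
yellow [263.5 205.5] [261 203   6   6  26] [ 0.4983 -0.0171  0.017 ]
yellow [130.6 231.6] [128 230   6   4  23] [0.4331 0.2817 0.017 ]
yellow [280.6 238.3] [278 236   6   5  24] [ 0.4242 -0.0569  0.017 ]
side orange [273.         213.74285714] [267 212  12   4  35]
rail ((154.5, 214.0), (42.0, 101.0), 90.0) [array([0.521, 0.352, 0.009]), array([0.526, 0.119, 0.009]), array([0.429, 0.115, 0.009]), array([0.425, 0.343, 0.009])]
rail ((292.92041015625, 211.84275817871094), (42.143306732177734, 97.4164810180664), 63.1527099609375) [array([0.476, 0.037, 0.009]), array([ 0.585, -0.167,  0.009]), array([ 0.496, -0.21 ,  0.009]), array([ 0.391, -0.009,  0.009])]
rail ((255.5, 191.5), (383.0, 511.0), 90.0) [array([1.008, 0.654, 0.009]), array([ 1.054, -0.658,  0.009]), array([ 0.121, -0.562,  0.009]), array([0.111, 0.533, 0.009])]
```

View pics/crop1.png

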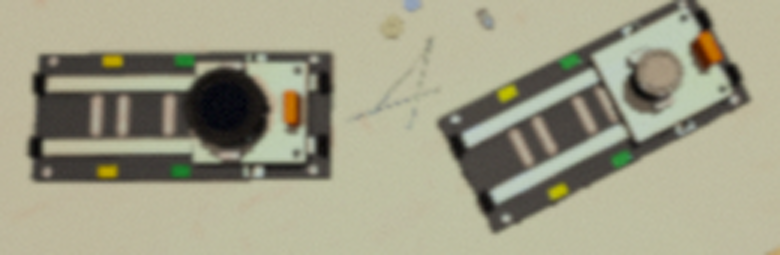

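Run:
```python
from h import *
P=[]
print(r.sense()['orientation'],r.sense()['contact_force'])
th=1.0
x,y=.478,.1413
best=min([o for o in ([180,0,90+th],[180,0,-90+th]) if r.inverse_kinematics([x,y,.219],o) is not None],
  key=lambda o:abs(r.inverse_kinematics([x,y,.219],o)[5]))
print(best,r.inverse_kinematics([x,y,.219],best))
r.reach([.33,.38,.40],best)
r.reach([x,y,.30],best)
snap('top','t2.png');snap('side','s2.png')
s=r.sense();print(s['clock'],s['tcp_pos'],s['orientation'])
c=np.hstack([cv2.resize(cv2.imread('pics/t2.png')[150:270,100:240],None,fx=2.8,fy=2.8),cv2.resize(cv2.imread('pics/s2.png')[140:320,200:410],None,fx=336/180,fy=336/180)])
cv2.imwrite('pics/c2.png',c);print(c.shape)
```

```text
[-1.79898612e+02 -7.28900301e-03  1.64370350e+02] [-0.13902306 -0.04216856 -0.17592985]
[180, 0, 91.0] [ 1.25567451e+01 -8.02965947e+00  1.02465223e+02 -2.54444375e-14
  8.55644362e+01  1.15567451e+01]
2.3583 [0.47780195 0.14261836 0.30078945] [ 1.79932028e+02 -3.56843369e-02  9.11275580e+01]
(336, 784, 3)
```

View pics/c2.png

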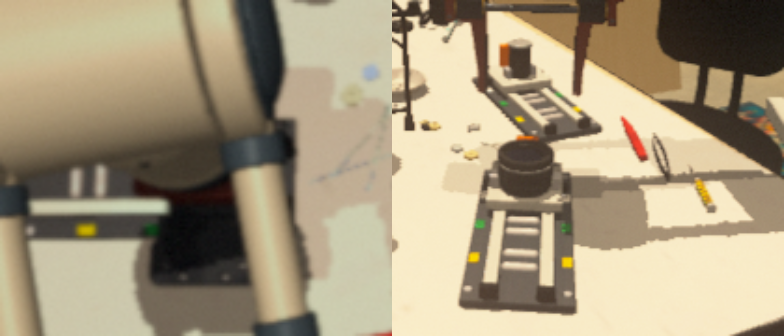

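The side crop shows the fingers (about 483 and 577) centred on the block (about 530), and the arm hides it in the top view. Next: lower and pinch gently.

Run:
```python
from h import *
def p(n):
    s=r.sense();print(n,round(s['clock'],2),np.round(s['tcp_pos'],4),'F',np.round(s['contact_force'],1),'T',np.round(s['torque'],2),round(s['opening'],4),s['gripper_force'])
r.servo_line([.478,.1413,.219],speed=.08);p('down')
r.grab(12);p('grab')
snap('side','s3.png')
cv2.imwrite('pics/c3.png',cv2.resize(cv2.imread('pics/s3.png')[100:320,180:400],None,fx=2.5,fy=2.5))
```

```text
down 3.52 [0.4782 0.1414 0.2197] F [ 0.3 -1.2 -0.9] T [-0.04  0.13 -0.01] 0.0877 0.0
grab 4.52 [0.4789 0.1413 0.219 ] F [ 7.5  0.3 -4.7] T [-0.02 -1.    0.12] 0.0241 12.00458899140358
```

View pics/c3.png

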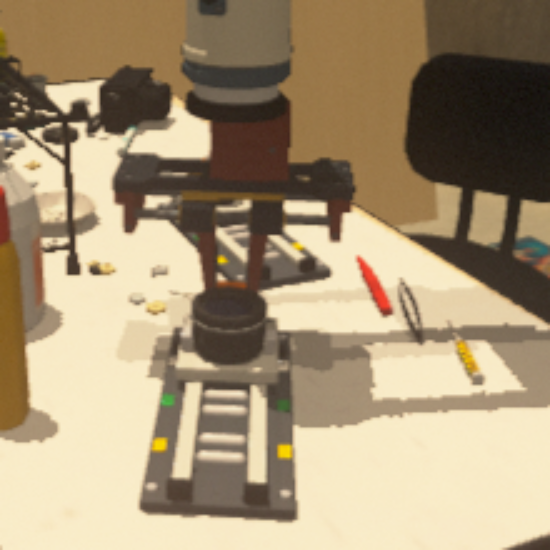

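The block is pinched: the opening of 24.1 mm matches its width. The crop shows the fingers closed behind the barrel at about (235,270). Now slide it 55 mm along the rail.

Run:
```python
from h import *
def p(n):
    s=r.sense();print(n,round(s['clock'],2),np.round(s['tcp_pos'],4),'F',np.round(s['contact_force'],1),'T',np.round(s['torque'],2),round(s['opening'],4),s['gripper_force'])
for d in (.012,.028,.042,.055):
    r.servo_line([.4792-d*.0175,.1413+d,.219],speed=.03);p(d)
```

```text
0.012 5.12 [0.4791 0.1538 0.219 ] F [ 4.7  2.8 -2. ] T [ 0.3  -0.55  0.06] 0.0236 11.99915662407875
0.028 5.8 [0.4787 0.1695 0.219 ] F [ 5.3  0.7 -4.1] T [ 0.02 -0.75  0.06] 0.0236 11.999798566102982
0.042 6.42 [0.4784 0.1837 0.219 ] F [ 3.3  0.3 -3.1] T [ 0.02 -0.72  0.05] 0.0237 11.999824941158295
0.055 7.0 [0.4781 0.1966 0.219 ] F [ 3.   0.8 -2.4] T [-0.   -0.52  0.03] 0.0239 12.00030192732811
```

Run:
```python
from h import *
r.wait(.3);print(r.sense()['contact_force'])
r.let_go()
p=r.sense()['tcp_pos'];r.servo_line([p[0],p[1],.33],speed=.1)
r.reach([.33,.38,.40],[180,0,91])
r.move_joints([71.121,5.22,70.514,0,104.267,-3.249])
a=snap('top','t4.png')
h=cv2.cvtColor(a['frame'],cv2.COLOR_RGB2HSV);m=cv2.inRange(h,(5,120,90),(16,255,255))
n,_,st,c=cv2.connectedComponentsWithStats(m)
for i in range(1,n):
    if st[i,4]>15 and 95<c[i][0]<350 and 180<c[i][1]<255: print(c[i],st[i],ray(a,*c[i],.063).round(4))
s=r.sense();print(s['clock'],s['contact_force'])
cv2.imwrite('pics/c4.png',cv2.resize(cv2.imread('pics/t4.png')[175:260,95:355],None,fx=3,fy=3))
```

```text
[ 1.7997752   0.6538176  -2.29734186]
[330.97959184 190.67346939] [326 185  10  13  49] [ 0.5282 -0.1636  0.063 ]
[167.24193548 211.01612903] [164 205   7  13  62] [0.4761 0.1926 0.063 ]
11.6667 [ 0.48118472 -0.76737932  0.21943356]
```

View pics/c4.png

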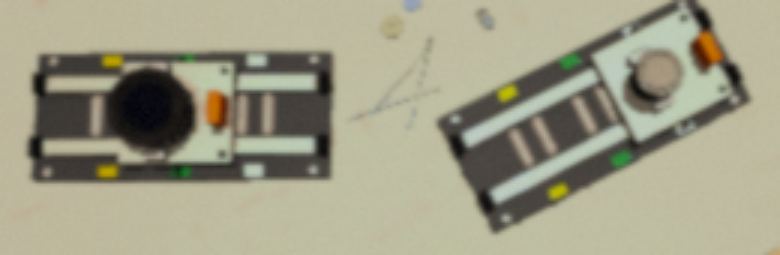

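The carrier now sits at the green marks; the block moved about 53 mm as measured. The canister carrier has not moved.

```bash
python3 -c "
from h import *
print(r.hand_in())"
```

```text
the job is handed in; nothing more can be done
None
```

The lens carrier is at the middle station (green mark) and released, about 53 mm along by camera against the nominal 55 mm; the canister carrier has not moved, and the job is handed in (no verdict was returned).

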